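# Press the end caps home and clamp the rack bars

## Robot

A 6-joint arm with a two-finger parallel gripper is mounted at the origin on the work surface. World frame = base frame: x ahead of the robot, y to its left, z up, the work surface at z = 0. Lengths are in m, angles in rad, forces in N, time in s.
With the tool pointing down it reaches from about 0.35 to 0.975 m from the base axis. Payload 4.9 kg.
Tool frame: the origin (TCP) lies midway between the tips of the shut fingers; the grasp point (between the pads) lies ctrl.tcp_to_grasp behind it (ctrl.tcp_to_grasp is the distance from the TCP to the grasp point, in m); z points along the fingers, y is the direction in which the jaws open and shut (so a half turn about z gives the same grasp; the last joint's range is limited). The gripper opens to 85 mm and grips with 20 to 120 N. Pads are 22 mm wide; open, the fingers measure 114 mm over their backs; the gripper's body (76 mm by 85 mm) begins 54 mm behind the grasp point. The pads swing forward as they close: fully open they stand 13 mm farther back than shut.
Start: joints at [1.089, 0.053, 1.613, -0, 1.476, -0.119], TCP at [0.222, 0.584, 0.231] pointing down, gripper open.
Joint ranges: [-3.01, 3.01], [-1.01, 2.22], [0.06, 2.58], [-1.02, 4.17], [0.09, 2.62], [-3.14, 3.14]. Speed limits (rad/s): [2.57, 2.57, 3.14, 3.14, 3.14, 3.14].

## Interface

Orientations are given as a rotation vector (axis times angle).
In Python, from station import ctrl, get_image, calibration, finish_job, models gives the robot as it stands.
- The arm moves only by the shell command python3 -m creep 'ROWS' [FORCE]. ROWS is JSON, a list of rows, each a list of 7 numbers: the opening, from 0 (shut) to 1 (fully open), then the shift along the tool's x, y, z in m, then the turn, a rotation vector about the tool's x, y, z in degrees. A call has 1 to 20 rows; each row shifts and turns the commanded pose from where the row before left it, along the tool's axes as they then stand; what a row does not reach is not made up. A row lasts 1/10 s, in which the tool goes at most 50 mm and 8.59 degrees, less where a joint would pass 70% of its speed; a pose out of reach is approached as far as the arm can. A call with a gripper value outside its range is refused whole. The fingers move at their own pace and stop on an object; FORCE is the grip in N (left out, the last holds). Time passes only in rows, so rows that do not move let the fingers close. It gives the time, the measured TCP pose, the force and the opening at its end, in the units of the state.
- ctrl.get_obs(): the state, without advancing time (a new reading comes with each control period).
- get_image(name): name is "scene" or "top"; returns the picture (480x640x3 uint8, red, green, blue); there is no depth.
- calibration(name): a dict with "mtx" (3x3 intrinsics, pixels), "k1" (the pictures are not rectified: a ray, as slopes to the right and down, at radius r is drawn at 1 + k1 r^2 times it, then the intrinsics apply), "R" (3x3) and "t" (3): a world point X has camera coordinates R X + t. Camera axes: x right, y down, z forward; pixel columns grow to the right and rows downward; lengths in m; the calibration is good to about 2 mm. A picture is of the moment at which its call begins. calibration takes no time and is no camera call.
- finish_job(): hands the job in, once; it reports no verdict.
Trained networks look in the newest picture that a camera, given by its name, has taken for a name from the list of things; names that differ only in an ending like _2 or _b are one class to them, and where a whole thing is asked for, a point or a joint stands for the part that bears it (a point fixed in the world has none). Each returns a list of dicts, best first, with "conf" (0 to 1); they miss things now and then, are a little off and sometimes report something else, mostly with a low value. They report only what shows in the picture. A call takes as long as a camera call. They do not tell look-alikes from the thing itself.
- models.search_frame(camera, name): "extent" ([left, top, right, bottom] in pixels, round what is visible of it).
The state is a dict: "t": time; "q": joint angles; "dq": joint speeds; "effort": joint torques, N m; "tool_pos": TCP position; "tool_rot": TCP orientation; "contact_force": force on the tool from outside, world axes, zero at the start; "wrist_torque": the same for the moment, N m; "opening": finger opening in m.
Only numpy, scipy, OpenCV 4.12 (cv2) and the standard library are available. Lean on these libraries where they do the work, as an engineer would, in place of code of your own. Each camera call takes 0.05 s, during which the arm holds its last target. There are 200 camera calls.

## Task

Each wooden bar has a brass cap at either end that still stands proud: press every cap fully home against the upright face of the bent steel bracket, turning the bar round between the two passes (do not push the caps with the gripper). When all caps are home, lay the bars flat and side by side on the clamp bed, lengthwise in line with the clamp arm and centred under its cross beam, swing the clamp arm over until the beam rests on them for a moment, then swing it fully back again and leave the bars lying there. Do not disturb the other things on the sideboard.

Things in the scene. Friction and masses are not known exactly. Their poses are not given: they have to be found in the camera images.
- bar1: loose honey-brown kauri bar, square section 34 x 34 mm, wooden part 90 mm long, about 120 g with its caps; origin at the bar's centre (17 mm above what it lies on), x along its length. At each end a round brass cap, 30 mm across and 5 mm thick, on a stem in the bar's axis: cap A at the +x end, cap B at the -x end. A cap's outer face is 62 mm from the bar's centre when standing fully proud and 50 mm when home. Two or three such bars are present; an absent one reads None
- bar1_capA (a joint): how far bar1's cap A (its +x end) has been pushed in, in m: 0 fully proud, 0.012 home against the wood. Stiff sliding fit, about 7 N to push in; it stays where it is left and starts 0 to 3 mm in
- bar1_capB (a joint): how far bar1's cap B (its -x end) has been pushed in, in m: 0 fully proud, 0.012 home against the wood. Stiff sliding fit, about 7 N to push in; it stays where it is left and starts 0 to 3 mm in
- bar2: loose honey-brown kauri bar, square section 34 x 34 mm, wooden part 90 mm long, about 120 g with its caps; origin at the bar's centre (17 mm above what it lies on), x along its length. At each end a round brass cap, 30 mm across and 5 mm thick, on a stem in the bar's axis: cap A at the +x end, cap B at the -x end. A cap's outer face is 62 mm from the bar's centre when standing fully proud and 50 mm when home. Two or three such bars are present; an absent one reads None
- bar2_capA (a joint): how far bar2's cap A (its +x end) has been pushed in, in m: 0 fully proud, 0.012 home against the wood. Stiff sliding fit, about 7 N to push in; it stays where it is left and starts 0 to 3 mm in
- bar2_capB (a joint): how far bar2's cap B (its -x end) has been pushed in, in m: 0 fully proud, 0.012 home against the wood. Stiff sliding fit, about 7 N to push in; it stays where it is left and starts 0 to 3 mm in
- bar3: loose honey-brown kauri bar, square section 34 x 34 mm, wooden part 90 mm long, about 120 g with its caps; origin at the bar's centre (17 mm above what it lies on), x along its length. At each end a round brass cap, 30 mm across and 5 mm thick, on a stem in the bar's axis: cap A at the +x end, cap B at the -x end. A cap's outer face is 62 mm from the bar's centre when standing fully proud and 50 mm when home. Two or three such bars are present; an absent one reads None
- bar3_capA (a joint): how far bar3's cap A (its +x end) has been pushed in, in m: 0 fully proud, 0.012 home against the wood. Stiff sliding fit, about 7 N to push in; it stays where it is left and starts 0 to 3 mm in
- bar3_capB (a joint): how far bar3's cap B (its -x end) has been pushed in, in m: 0 fully proud, 0.012 home against the wood. Stiff sliding fit, about 7 N to push in; it stays where it is left and starts 0 to 3 mm in
- bracket: bent steel bracket screwed to the sideboard: upright plate 110 mm wide, 65 mm high, 6 mm thick, its foot and gussets behind it. Origin at the foot of the middle of the plate's front (pressing) face; that face looks along the bracket's -x, roughly to the robot; y along the face, z up
- bed: clamp jig fixed to the sideboard: dark wooden bed 6 mm thick, x from -70 to +105 mm and y from -120 to +120 mm about the origin, which is on the sideboard (underside of the bed); z up. The clamp's two steel hinge cheeks stand 76 mm high at x = 67 to 97 mm, |y| under 22 mm. Bars go side by side on the bed, lengthwise along its x, centred on x = 0, |y| under 100 mm; three fit 68 mm apart
- clamp (a joint): toggle clamp arm's angle in rad: 0 = arm level towards the bed's -x, its rubber-faced cross beam (200 mm along y, 30 mm wide, 80 mm from the hinge) lying on the bars' tops; grows as the arm is swung up and back about the bed's y; 1.57 = upright, 1.85 = the back stop. Arm 0.4 kg, damped: past upright its own weight carries it either way, down onto the bars (about 2.5 N at the rod to lift) or back to the stop
- clamp_rod (a point): middle of the clamp's handle, a round steel cross rod 16 mm thick and 150 mm long parallel to the bed's y, 190 mm from the hinge. The arm (18 mm wide) joins it at the middle; to either side of that it is free and can turn between the fingers that hold it
- clamp_hinge (a point): the clamp's hinge axis (along the bed's y): 80 mm along x and 55 mm up from the bed's origin
- case: clear acrylic sunglasses case standing open, 65 x 160 mm, 70 to 100 mm high with lid; origin under its middle; leave alone
- dish: matte black dish with two steel keys, 104 mm across, 24 mm high; origin under its middle; leave alone
- pot: rounded terracotta pot with a plant, 120 mm across, 180 mm high; origin under its middle; leave alone
- stapler: chrome stapler with a spring lever, 140 mm long, 55 mm high, fixed; origin under its middle; bystander
- paperweight: glass paperweight, 68 mm across, 46 mm high; origin under its middle; leave alone
- glue: white glue bottle, 56 mm across, 130 mm high; origin under its middle; leave alone
There are look-alikes about, which are no part of the job. Leave any black or red look-alike of the bar2 alone.

How it is judged:
On the way, in this order (a step that is already met when the one before it is completed fails the run):
1. every cap of every bar is home (value of joint each of bar1_capA, bar1_capB, bar2_capA, bar2_capB, bar3_capA, bar3_capB above 0.0095 m), for 0.2 s.
2. with all caps home and all bars on the bed under it, the clamp arm is swung down and its beam rests on the bars (all of step 1 and x of bar1 in the frame of bed between -0.025 and 0.025 m and y of bar1 in the frame of bed between -0.1 and 0.1 m and z of bar1 in the frame of bed between 0.018 and 0.028 m and angle between the x axis of each of bar1, bar2, bar3 and the x axis of bed, either way round below 0.3 rad and x of bar2 in the frame of bed between -0.025 and 0.025 m and y of bar2 in the frame of bed between -0.1 and 0.1 m and z of bar2 in the frame of bed between 0.018 and 0.028 m and x of bar3 in the frame of bed between -0.025 and 0.025 m and y of bar3 in the frame of bed between -0.1 and 0.1 m and z of bar3 in the frame of bed between 0.018 and 0.028 m and value of joint clamp between -0.04 and 0.05 rad), for 0.4 s.
3. the clamp arm is swung back past upright (value of joint clamp above 1.65 rad), for 0.2 s.
At the end, for the whole second after the job is handed in: every present bar lies at rest on the clamp bed, within 25 mm of the beam's line lengthwise, between the bed's sides (100 mm either side of its middle), in line with the clamp arm within 0.3 rad; all its caps are home within 2.5 mm; the clamp arm stands swung back beyond 1.65 rad (all of step 1 and x of bar1 in the frame of bed between -0.025 and 0.025 m and y of bar1 in the frame of bed between -0.1 and 0.1 m and z of bar1 in the frame of bed between 0.018 and 0.028 m and angle between the x axis of each of bar1, bar2, bar3 and the x axis of bed, either way round below 0.3 rad and x of bar2 in the frame of bed between -0.025 and 0.025 m and y of bar2 in the frame of bed between -0.1 and 0.1 m and z of bar2 in the frame of bed between 0.018 and 0.028 m and x of bar3 in the frame of bed between -0.025 and 0.025 m and y of bar3 in the frame of bed between -0.1 and 0.1 m and z of bar3 in the frame of bed between 0.018 and 0.028 m and value of joint clamp above 1.65 rad and linear speed of each of bar1, bar2, bar3 below 0.02 m/s); the robot touches nothing.
It fails at once if a bystander is shifted more than 25 mm (distance of any of case, dish, pot, paperweight, glue from where it was at the start of the episode above 0.025 m).
It fails at once if a cap is pushed with the gripper (contact force between the fingers and bar1_capA above 6 N or contact force between the fingers and bar1_capB above 6 N or contact force between the fingers and bar2_capA above 6 N or contact force between the fingers and bar2_capB above 6 N or contact force between the fingers and bar3_capA above 6 N or contact force between the fingers and bar3_capB above 6 N).
Of bar1, bar2, bar3 only 2 to 3 are there at a start; the rules pass over those that are not, and their reading is None.
At some moment in a run one of bar1, bar2, bar3 may be knocked a few centimetres aside while the robot is not near it.
Once in a run the grip may slacken for a moment while it holds something.
It also fails if it takes over 210 s, if anything falls off the work surface, if the arm or the gripper's body presses on something with over 40 N, if the wrist force passes 120 N, or if a joint passes its speed limit or range.

## Working session

There is one attempt and no reset: what is moved stays moved. The work goes in short steps, Python scripts to look and compute and a shell command to move; the robot and the scene stay as the last step left them, time stands still between calls to the robot, and variables do not carry over. Pictures are saved under pics/ and viewed, about 12 in all and at most 16, crops included, and the job is handed in when it is done.

```bash
mkdir -p pics; ls; cat > h.py <<'E'
import numpy as np, cv2
from scipy.spatial.transform import Rotation as Ro
from station import ctrl, get_image, calibration, finish_job, models
def ray(cam,px):
    c=calibration(cam);K=np.array(c["mtx"]);R=np.array(c["R"]);t=np.array(c["t"]).ravel()
    d=np.array([(px[0]-K[0,2])/K[0,0],(px[1]-K[1,2])/K[1,1]]);u=d.copy()
    for _ in range(20): u=d/(1+c["k1"]*(u@u))
    return -R.T@t, R.T@np.array([u[0],u[1],1.])
def at(cam,px,z):
    o,v=ray(cam,px); return o+v*(z-o[2])/v[2]
def proj(cam,X):
    c=calibration(cam);K=np.array(c["mtx"]);p=np.array(c["R"])@np.array(X,float)+np.array(c["t"]).ravel()
    u=p[:2]/p[2];u=u*(1+c["k1"]*(u@u));return np.array([K[0,0]*u[0]+K[0,2],K[1,1]*u[1]+K[1,2]])
def snap(cam,name,crop=None,sc=1):
    im=get_image(cam)[:,:,::-1].copy()
    if crop: im=im[crop[1]:crop[3],crop[0]:crop[2]]
    if sc!=1: im=cv2.resize(im,None,fx=sc,fy=sc,interpolation=cv2.INTER_CUBIC)
    cv2.imwrite("pics/"+name+".png",im); return im
E
python3 - <<'E'
from h import *
np.set_printoptions(precision=3,suppress=True)
for c in("scene","top"):
    snap(c,c+"0")
    o,v=ray(c,(320,240));print(c,o,v)
    for n in ["bar1","bracket","bed","clamp_rod","case","dish","pot","stapler","paperweight","glue"]:
        for d in models.search_frame(c,n)[:5]:
            e=d["extent"];print(n,round(d["conf"],2),np.round(e),at(c,((e[0]+e[2])/2,(e[1]+e[3])/2),0.02)[:2])
o=ctrl.get_obs();print(o["t"],o["tool_pos"],o["tool_rot"],o["opening"],ctrl.tcp_to_grasp)
print(Ro.from_rotvec(o["tool_rot"]).as_matrix())
E
```

```text
pics
scene [ 1.161 -0.647  0.973] [-0.484  0.511 -0.711]
bar1 0.94 [180. 284. 199. 338.] [ 0.461 -0.341]
bar1 0.82 [210. 254. 240. 298.] [ 0.435 -0.217]
bar1 0.72 [254. 305. 282. 351.] [ 0.624 -0.243]
bar1 0.62 [235. 228. 282. 257.] [ 0.407 -0.083]
bracket 0.87 [322. 242. 372. 297.] [0.632 0.013]
bed 0.79 [341. 127. 436. 238.] [0.485 0.357]
bed 0.48 [322. 246. 371. 299.] [0.637 0.006]
clamp_rod 0.63 [404. 123. 434. 200.] [0.487 0.507]
case 0.82 [385. 265. 453. 323.] [0.806 0.078]
case 0.26 [343. 125. 435. 238.] [0.485 0.36 ]
dish 0.92 [374. 146. 413. 168.] [0.418 0.467]
dish 0.19 [162. 249. 189. 278.] [ 0.315 -0.28 ]
pot 0.97 [178. 343. 239. 424.] [ 0.642 -0.424]
pot 0.28 [341. 125. 434. 238.] [0.481 0.358]
stapler 0.9 [294. 343. 357. 386.] [ 0.78  -0.219]
stapler 0.6 [377. 149. 413. 168.] [0.426 0.465]
stapler 0.33 [325. 244. 371. 298.] [0.635 0.012]
paperweight 0.96 [161. 248. 192. 274.] [ 0.31  -0.274]
paperweight 0.74 [379. 150. 413. 169.] [0.429 0.465]
glue 0.73 [421. 208. 448. 258.] [0.71  0.277]
top [0.34  0.018 1.118] [ 0.194 -0.032 -0.981]
bar1 0.88 [400. 195. 427. 240.] [ 0
[... 230 characters left out ...]
. 223.] [0.636 0.001]
bracket 0.26 [108. 168. 212. 242.] [0.636 0.375]
bed 0.98 [109. 169. 255. 309.] [0.551 0.314]
clamp_rod 0.6 [111. 166. 215. 237.] [0.644 0.368]
case 0.71 [251. 118. 319. 160.] [0.814 0.073]
dish 0.88 [ 95. 272. 139. 317.] [0.415 0.462]
pot 0.59 [472. 162. 531. 220.] [ 0.691 -0.475]
stapler 0.58 [376. 138. 427. 170.] [ 0.781 -0.221]
stapler 0.53 [472. 162. 529. 220.] [ 0.691 -0.472]
paperweight 0.97 [418. 333. 444. 362.] [ 0.306 -0.281]
glue 0.72 [197. 148. 227. 183.] [0.739 0.253]
glue 0.36 [112. 166. 209. 238.] [0.642 0.375]
1.1 [0.222 0.584 0.231] [-0.567 -3.09  -0.   ] 0.08560653437157534 0.0187
[[-0.935  0.355  0.   ]
 [ 0.355  0.935  0.   ]
 [ 0.     0.    -1.   ]]
```

View pics/top0.png

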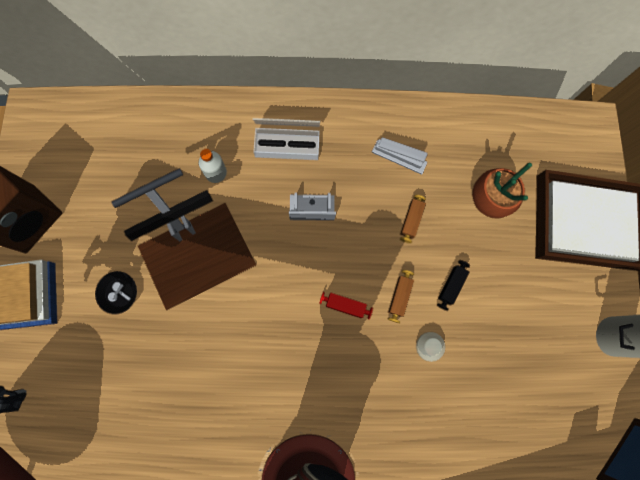

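View pics/scene0.png

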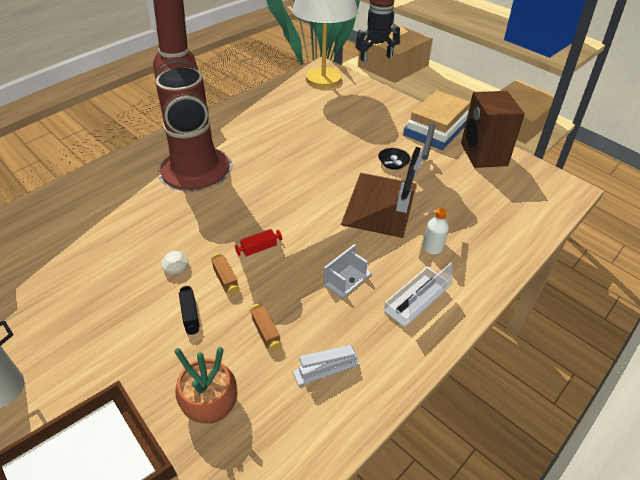

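The two real bars are at about (413,219) and (402,296) in the top picture, with red and black look-alikes beside them. The bracket is at (312,206), with its face towards the robot. The clamp at upper left is already swung back.

```bash
python3 - <<'E'
import cv2
im=cv2.imread("pics/top0.png")
a=cv2.resize(im[180:330,280:440],None,fx=5,fy=4,interpolation=2)
a=cv2.resize(im[185:330,280:435],None,fx=4,fy=4,interpolation=2); cv2.imwrite("pics/c1.png",a)
b=cv2.resize(im[160:310,105:260],None,fx=4,fy=4,interpolation=2); cv2.imwrite("pics/c2.png",b)
E
```

```text
(no output)
```

View pics/c1.png

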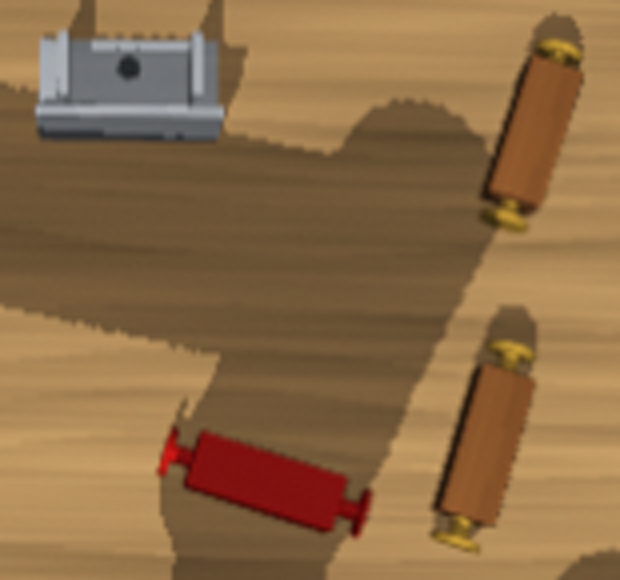

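View pics/c2.png

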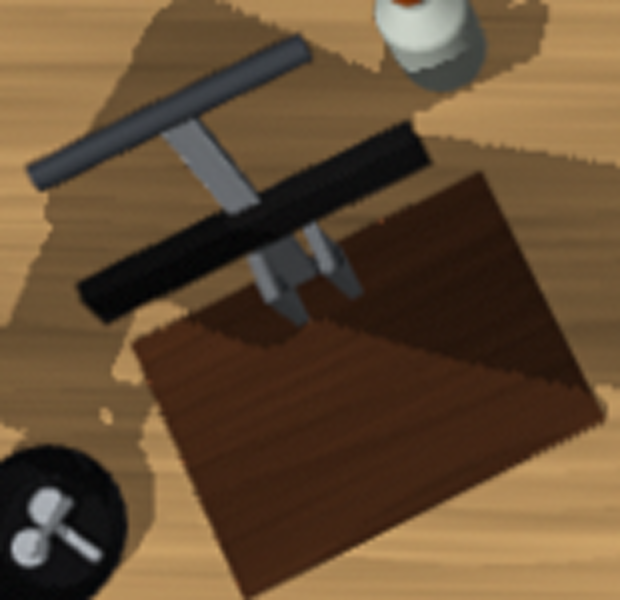

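```bash
python3 - <<'E'
from h import *
np.set_printoptions(precision=4,suppress=True)
g=lambda p,o,z: at("top",(p[0]/4+o[0],p[1]/4+o[1]),z)
o1=(280,185);o2=(105,160)
for nm,T,C in(("far",[(533,56),(581,72),(537,212),(492,194)],[(558,50),(505,218)]),("near",[(482,366),(535,380),(490,524),(440,510)],[(512,353),(458,537)])):
    P=np.array([g(p,o1,.034) for p in T])[:,:2]; print(nm,"ctr",P.mean(0),"len",np.linalg.norm(P[0]-P[3]),np.linalg.norm(P[1]-P[2]),"w",np.linalg.norm(P[0]-P[1]))
    v=P[0]+P[1]-P[2]-P[3];print(" yaw",np.degrees(np.arctan2(v[1],v[0])))
    Q=np.array([g(p,o1,.017) for p in C])[:,:2];v=Q[0]-Q[1];print(" caps",Q,np.linalg.norm(v),np.degrees(np.arctan2(v[1],v[0])),Q.mean(0))
for a,b,z in(((38,137),(222,136),0),((38,115),(223,115),.065),((38,105),(223,107),.065)):
    A,B=g(a,o1,z),g(b,o1,z);print("brk",z,A,B,np.linalg.norm(A-B),np.degrees(np.arctan2(*(A-B)[:2]))) 
P=np.array([g(p,o2,.006) for p in[(135,343),(482,172),(605,412),(247,598)]])[:,:2];print("bed",P,[np.linalg.norm(P[i]-P[i-1]) for i in range(4)])
x=P[0]+P[1]-P[2]-P[3];x/=np.linalg.norm(x);y=P[0]+P[3]-P[1]-P[2];print("xdir",np.degrees(np.arctan2(x[1],x[0])),"y",np.degrees(np.arctan2(y[1],y[0])),"org",P.mean(0)-0.0175*x)
E
```

```text
far ctr [ 0.6118 -0.2439] len 0.09068656254378712 0.09246268169848809 w 0.03082747369754297
 yaw -18.141582268772332
 caps [[ 0.6692 -0.2634]
 [ 0.5624 -0.2274]] 0.11271083252976397 -18.59877250553192 [ 0.6158 -0.2454]
near ctr [ 0.424  -0.2103] len 0.08816774833161903 0.08879665552182212 w 0.03235392334746959
 yaw -17.779179924766193
 caps [[ 0.4801 -0.2299]
 [ 0.3708 -0.1958]] 0.11452857562895047 -17.317679371799663 [ 0.4255 -0.2129]
brk 0 [0.6108 0.0571 0.    ] [ 0.6138 -0.0562  0.    ] 0.11339522931553639 -1.552794633700349
brk 0.065 [0.6081 0.0552 0.065 ] [ 0.6105 -0.0524  0.065 ] 0.10764590403333484 -1.2464587317229323
brk 0.065 [0.6141 0.0554 0.065 ] [ 0.6153 -0.0524  0.065 ] 0.10775829846587462 -0.6128153519095095
bed [[0.5356 0.4239]
 [0.6473 0.2161]
 [0.4996 0.134 ]
 [0.3833 0.3431]] [np.float64(0.1723884987167383), np.float64(0.23594788225860716), np.float64(0.16907344862527318), np.float64(0.23925990432748032)]
xdir 28.510933344245313 y 118.6815485355757 org [0.5011 0.2709]
```

```bash
cat >> h.py <<'E'
def plan(*pts,step=45):
    """pts: (x,y,z,phi deg of tool y) -> turn about tool z (deg) first, then shift in tool axes (mm)"""
    o=ctrl.get_obs();M=Ro.from_rotvec(o["tool_rot"]).as_matrix();p=np.array(o["tool_pos"])
    ph=np.degrees(np.arctan2(M[1,1],M[0,1]));print("t %.1f"%o["t"],"pos",np.round(p,4),"phi %.1f"%ph,"tilt",np.round(np.degrees(np.arcsin(M[2,:2])),2),"q6 %.0f"%np.degrees(o["q"][5]),"F",np.round(o["contact_force"],1),"open %.4f"%o["opening"])
    for x,y,z,f in pts:
        d=(f-ph+180)%360-180; a=np.radians(f); w=np.array([x,y,z])-p
        s=np.array([np.cos(a+np.pi/2)*w[0]+np.sin(a+np.pi/2)*w[1]]) 
        X=np.array([-np.sin(a),np.cos(a)]);Y=np.array([np.cos(a),np.sin(a)])
        s=np.array([X@w[:2],Y@w[:2],-w[2]])*1000
        n=int(np.ceil(np.linalg.norm(s)/step)) or 1
        print("turn z %.2f | shift mm"%-d,np.round(s,1),"| %d rows of"%n,np.round(s/n/1000,4)); p=np.array([x,y,z]);ph=f
E
python3 -c "
from h import *
plan((.45,.15,.2,72.4),(.425,-.2115,.12,72.4),(.425,-.2115,.004,72.4))"
```

```text
t 1.1 pos [0.2218 0.5843 0.2313] phi 69.2 tilt [0. 0.] q6 -7 F [-0.6  0.1  0. ] open 0.0856
turn z -3.19 | shift mm [-348.8 -345.    31.3] | 11 rows of [-0.0317 -0.0314  0.0028]
turn z -0.00 | shift mm [ -85.5 -352.1   80. ] | 9 rows of [-0.0095 -0.0391  0.0089]
turn z -0.00 | shift mm [  0.   0. 116.] | 3 rows of [0.     0.     0.0387]
```

```bash
python3 -m creep '[[1,0,0,0,0,0,-3.2],[1,-0.032,-0.031,0.003,0,0,0],[1,-0.032,-0.031,0.003,0,0,0],[1,-0.032,-0.031,0.003,0,0,0],[1,-0.032,-0.031,0.003,0,0,0],[1,-0.032,-0.031,0.003,0,0,0],[1,-0.032,-0.031,0.003,0,0,0],[1,-0.032,-0.031,0.003,0,0,0],[1,-0.032,-0.031,0.003,0,0,0],[1,-0.032,-0.031,0.003,0,0,0],[1,-0.032,-0.031,0.003,0,0,0],[1,-0.032,-0.031,0.003,0,0,0],[1,-0.01,-0.039,0.009,0,0,0],[1,-0.01,-0.039,0.009,0,0,0],[1,-0.01,-0.039,0.009,0,0,0],[1,-0.01,-0.039,0.009,0,0,0],[1,-0.01,-0.039,0.009,0,0,0],[1,-0.01,-0.039,0.009,0,0,0],[1,-0.01,-0.039,0.009,0,0,0],[1,-0.01,-0.039,0.009,0,0,0]]'; python3 -c "
from h import *
plan((.425,-.2115,.12,72.4),(.425,-.2115,.004,72.4))"
```

```text
t: 3.1
tool_pos: [0.4361, -0.1705, 0.1263]
tool_rot: [0.481, 3.104, -0.0]
contact_force: [1.5, 0.4, 0.8]
opening: 0.0854
t 3.1 pos [ 0.4361 -0.1705  0.1263] phi 72.4 tilt [-0.06 -0.01] q6 -103 F [1.5 0.4 0.8] open 0.0854
turn z -0.00 | shift mm [ -1.9 -42.5   6.3] | 1 rows of [-0.0019 -0.0425  0.0063]
turn z -0.00 | shift mm [  0.   0. 116.] | 3 rows of [0.     0.     0.0387]
```

```bash
python3 -m creep '[[1,-0.002,-0.042,0.006,0,0,0],[1,0,0,0.03,0,0,0],[1,0,0,0,0,0,0]]'; python3 -c "
from h import *
plan((.425,-.2115,.004,72.4))
snap('top','a1',(340,220,470,330),5)"
```

```text
t: 3.4
tool_pos: [0.4227, -0.2087, 0.0867]
tool_rot: [-0.483, -3.097, -0.006]
contact_force: [-1.4, 0.4, -1.3]
opening: 0.0854
t 3.4 pos [ 0.4227 -0.2087  0.0867] phi 72.3 tilt [0.41 0.14] q6 -108 F [-1.4  0.4 -1.3] open 0.0854
turn z -0.14 | shift mm [-3.  -1.9 82.7] | 2 rows of [-0.0015 -0.001   0.0414]
```

View pics/a1.png

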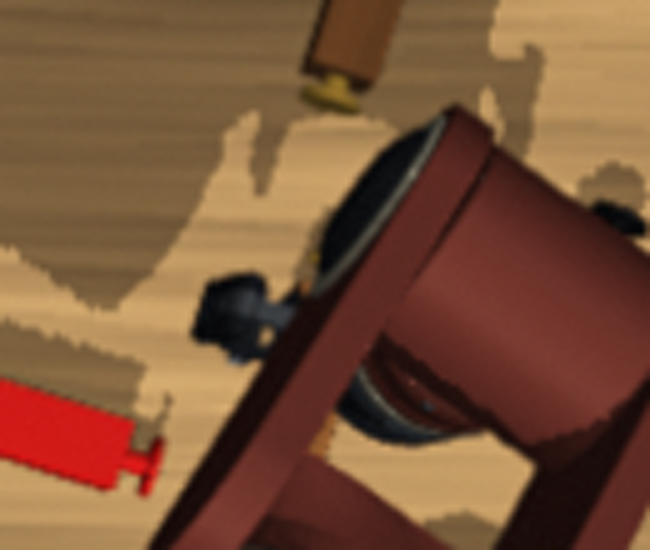

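The arm hides the bar, but the fingers straddle it with clearance to the red look-alike. I'll go down and grip.

```bash
python3 -m creep '[[1,-0.002,-0.001,0.02,0,0,0],[1,0,0,0.02,0,0,0],[1,0,0,0.02,0,0,0],[1,0,0,0.015,0,0,0],[1,0,0,0.006,0,0,0],[1,0,0,0,0,0,0]]'; python3 -m creep '[[0,0,0,0,0,0,0],[0,0,0,0,0,0,0],[0,0,0,0,0,0,0],[0,0,0,0,0,0,0],[0,0,0,0,0,0,0],[0,0,0,0,0,0,0],[0,0,0,0,0,0,0],[0,0,0,0,0,0,0]]' 60; python3 -c "
from h import *
plan((.425,-.2115,.045,72.4),(.425,-.2115,.09,91.2),(.53,0,.05,91.2))"
```

```text
t: 4.05
tool_pos: [0.4274, -0.2102, 0.0096]
tool_rot: [-0.478, -3.105, -0.0]
contact_force: [-0.2, -0.3, 0.6]
opening: 0.0857
t: 4.85
tool_pos: [0.4279, -0.2115, 0.0103]
tool_rot: [0.48, 3.103, -0.001]
contact_force: [-0.5, 0.8, 5.6]
opening: 0.0327
t 4.8 pos [ 0.4279 -0.2115  0.0103] phi 72.4 tilt [-0.09 -0.02] q6 -108 F [-0.5  0.8  5.6] open 0.0327
turn z 0.01 | shift mm [  2.7  -0.9 -34.7] | 1 rows of [ 0.0027 -0.0009 -0.0347]
turn z -18.80 | shift mm [  0.   0. -45.] | 1 rows of [ 0.     0.    -0.045]
turn z -0.00 | shift mm [-109.4  209.3   40. ] | 6 rows of [-0.0182  0.0349  0.0067]
```

```bash
python3 -m creep '[[0,0,0,-0.01,0,0,0],[0,0,0,-0.03,0,0,0],[0,0,0,-0.03,0,0,0],[0,0,0,-0.02,0,0,-6.3],[0,0,0,0,0,0,-6.3],[0,0,0,0,0,0,-6.2],[0,-0.018,0.035,0.002,0,0,0],[0,-0.018,0.035,0.002,0,0,0],[0,-0.018,0.035,0.002,0,0,0],[0,-0.018,0.035,0.002,0,0,0],[0,-0.015,0.035,0,0,0,0],[0,-0.01,0.033,0,0,0,0],[0,0,0,0,0,0,0]]' 80; python3 -c "
from h import *
plan((.53,0,.028,91.2))
a=snap('top','b1',(240,170,400,290),4);b=snap('scene','b2',(290,190,420,320),4)
cv2.imwrite('pics/b.png',np.hstack([a[:480,:],b[:480,:]])[:, :1160] if 0 else cv2.resize(np.hstack([a[:480],b[:480]]),(800,330)))"
```

```text
t: 6.15
tool_pos: [0.5196, 0.0024, 0.091]
tool_rot: [0.04, -3.14, -0.002]
contact_force: [-0.7, -0.7, -1.6]
opening: 0.0326
t 6.2 pos [0.5196 0.0024 0.091 ] phi 91.5 tilt [0.06 0.08] q6 -99 F [-0.7 -0.7 -1.6] open 0.0326
turn z 0.28 | shift mm [-10.3  -2.6  63. ] | 2 rows of [-0.0052 -0.0013  0.0315]
```

View pics/b.png

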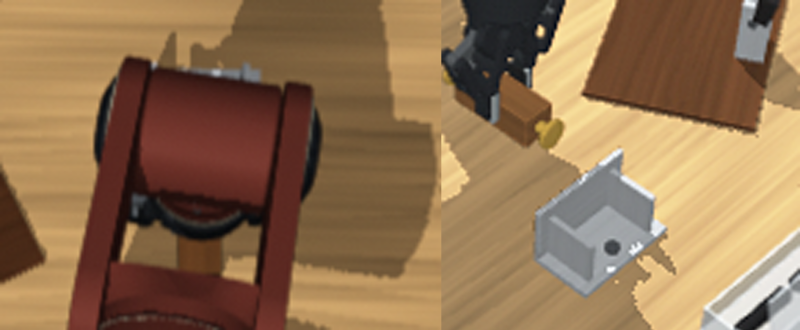

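The bar is held level with its cap pointing at the bracket. I'll lower it and press.

```bash
python3 -m creep '[[0,0,-0.002,0.02,0,0,0],[0,0,0,0.02,0,0,0],[0,-0.005,0,0.02,0,0,0],[0,-0.01,0,0.003,0,0,0],[0,-0.005,0,0,0,0,0],[0,0,0,0,0,0,0]]';  python3 -m creep '[[0,-0.002,0,0,0,0,0],[0,-0.002,0,0,0,0,0],[0,-0.002,0,0,0,0,0],[0,-0.002,0,0,0,0,0],[0,-0.002,0,0,0,0,0],[0,-0.002,0,0,0,0,0],[0,0,0,0,0,0,0]]'
```

```text
t: 6.85
tool_pos: [0.5414, -0.0033, 0.0297]
tool_rot: [-0.032, 3.139, -0.001]
contact_force: [-0.6, -0.6, -1.7]
opening: 0.0332
t: 7.55
tool_pos: [0.5501, -0.0021, 0.0275]
tool_rot: [0.033, -3.137, -0.0]
contact_force: [-4.3, 0.9, 0.4]
opening: 0.0322
```

```bash
for i in 1; do python3 -m creep '[[0,-0.002,0,0,0,0,0],[0,-0.002,0,0,0,0,0],[0,-0.001,0,0,0,0,0],[0,0,0,0,0,0,0]]'; python3 -m creep '[[0,-0.002,0,0,0,0,0],[0,-0.002,0,0,0,0,0],[0,0,0,0,0,0,0]]'; done
```

```text
t: 7.95
tool_pos: [0.5545, -0.002, 0.0272]
tool_rot: [0.033, -3.136, -0.001]
contact_force: [-6.2, -1.0, 0.1]
opening: 0.0325
t: 8.25
tool_pos: [0.5585, -0.0019, 0.0271]
tool_rot: [0.033, -3.136, -0.001]
contact_force: [-5.6, -1.1, 0.9]
opening: 0.0323
```

```bash
python3 -m creep '[[0,-0.001,0,0,0,0,0],[0,-0.001,0,0,0,0,0],[0,0,0,0,0,0,0]]';python3 -m creep '[[0,-0.001,0,0,0,0,0],[0,-0.001,0,0,0,0,0],[0,0,0,0,0,0,0]]'
```

```text
t: 8.55
tool_pos: [0.5603, -0.0018, 0.0271]
tool_rot: [0.033, -3.135, -0.001]
contact_force: [-6.3, -0.1, -0.3]
opening: 0.0326
t: 8.85
tool_pos: [0.5618, -0.0018, 0.0269]
tool_rot: [0.033, -3.134, -0.001]
contact_force: [-8.2, -0.2, 1.8]
opening: 0.0326
```

```bash
for i in 1; do python3 -m creep '[[0,-0.001,0,0,0,0,0],[0,-0.001,0,0,0,0,0],[0,0,0,0,0,0,0]]' | sed -n '2p;4p'; python3 -m creep '[[0,-0.0015,0,0,0,0,0],[0,0,0,0,0,0,0]]'| sed -n '2p;4p'; python3 -m creep '[[0,-0.001,0,0,0,0,0],[0,0,0,0,0,0,0]]'| sed -n '2p;4p'; done
```

```text
tool_pos: [0.5618, -0.0017, 0.0261]
contact_force: [-13.9, -0.9, 3.0]
tool_pos: [0.5618, -0.0016, 0.0256]
contact_force: [-17.9, -1.5, 6.0]
tool_pos: [0.5618, -0.0016, 0.0253]
contact_force: [-20.6, -2.4, 6.3]
```

Cap 1 is home: the tool stopped at x = 0.5618 while the force kept rising. I'll back off and turn the bar round.

```bash
python3 -m creep '[[0,0.015,0,0,0,0,0],[0,0.025,0,-0.02,0,0,0],[0,0.025,0,-0.02,0,0,0],[0,0,0,-0.01,0,0,8],[0,0,0,0,0,0,8],[0,0,0,0,0,0,8],[0,0,0,0,0,0,8],[0,0,0,0,0,0,8],[0,0,0,0,0,0,8],[0,0,0,0,0,0,8],[0,0,0,0,0,0,8],[0,0,0,0,0,0,8],[0,0,0,0,0,0,8],[0,0,0,0,0,0,8],[0,0,0,0,0,0,8],[0,0,0,0,0,0,8],[0,0,0,0,0,0,8],[0,0,0,0,0,0,8],[0,0,0,0,0,0,8],[0,0,0,0,0,0,8]]' >/dev/null; python3 -m creep '[[0,0,0,0,0,0,8],[0,0,0,0,0,0,8],[0,0,0,0,0,0,8],[0,0,0,0,0,0,8],[0,0,0,0,0,0,8],[0,0,0,0,0,0,4],[0,0,0,0,0,0,0]]'; python3 -c "
from h import *
plan((.535,0,.028,-88.8))
b=snap('scene','d2',(270,180,400,300),5)"
```

```text
t: 12.25
tool_pos: [0.5045, -0.0032, 0.0784]
tool_rot: [3.141, 0.034, 0.001]
contact_force: [0.5, -0.7, -1.1]
opening: 0.0324
t 12.2 pos [ 0.5045 -0.0032  0.0784] phi -88.8 tilt [0.03 0.  ] q6 80 F [ 0.5 -0.7 -1.1] open 0.0324
turn z 0.03 | shift mm [30.6 -2.6 50.4] | 2 rows of [ 0.0153 -0.0013  0.0252]
```

View pics/d2.png

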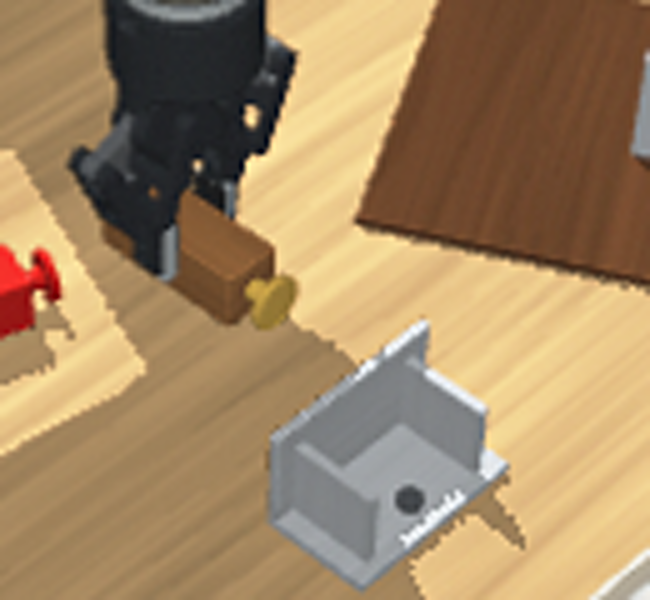

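The bar is turned, with its proud second cap at (275,300) facing the bracket. Tool +x is now towards the bracket, so I'll press.

```bash
python3 -m creep '[[0,0.01,-0.002,0.02,0,0,0],[0,0.01,0,0.02,0,0,0],[0,0.01,0,0.01,0,0,0],[0,0.005,0,0,0,0,0],[0,0,0,0,0,0,0]]' | sed -n '2p;4p';  python3 -m creep '[[0,0.003,0,0,0,0,0],[0,0.003,0,0,0,0,0],[0,0.003,0,0,0,0,0],[0,0.003,0,0,0,0,0],[0,0.003,0,0,0,0,0],[0,0,0,0,0,0,0]]' | sed -n '2p;4p';python3 -m creep '[[0,0.002,0,0,0,0,0],[0,0.002,0,0,0,0,0],[0,0,0,0,0,0,0]]' | sed -n '2p;4p';python3 -m creep '[[0,0.0015,0,0,0,0,0],[0,0.0015,0,0,0,0,0],[0,0,0,0,0,0,0]]' | sed -n '2p;4p'
```

```text
tool_pos: [0.5399, -0.0006, 0.0287]
contact_force: [-0.6, -0.5, -1.3]
tool_pos: [0.5523, -0.0001, 0.0275]
contact_force: [-5.2, -0.7, 0.9]
tool_pos: [0.556, 0.0, 0.0274]
contact_force: [-5.7, -1.2, 0.1]
tool_pos: [0.5588, 0.0001, 0.0274]
contact_force: [-5.7, -0.6, 1.2]
```

```bash
python3 -m creep '[[0,0.0015,0,0,0,0,0],[0,0.0015,0,0,0,0,0],[0,0,0,0,0,0,0]]' | sed -n '2p;4p';python3 -m creep '[[0,0.001,0,0,0,0,0],[0,0.001,0,0,0,0,0],[0,0,0,0,0,0,0]]' | sed -n '2p;4p';python3 -m creep '[[0,0.001,0,0,0,0,0],[0,0.001,0,0,0,0,0],[0,0,0,0,0,0,0]]' | sed -n '2p;4p'
```

```text
tool_pos: [0.5593, 0.0002, 0.0264]
contact_force: [-13.4, 0.1, 3.3]
tool_pos: [0.5594, 0.0003, 0.0257]
contact_force: [-18.1, -1.1, 5.4]
tool_pos: [0.5594, 0.0004, 0.025]
contact_force: [-25.2, -1.7, 7.7]
```

Both caps of the first bar are home, with stops at 0.5618 and 0.5594, so it is held about 1 mm off centre. Next I'll carry it to the bed's +y slot.

```bash
python3 -m creep '[[0,-0.02,0,0,0,0,0],[0,-0.03,0,-0.02,0,0,0],[0,-0.02,0,-0.03,0,0,0],[0,0,0,-0.02,0,0,-7],[0,0,0,0,0,0,-7],[0,0,0,0,0,0,-7],[0,0,0,0,0,0,-6.4],[0,0,0,0,0,0,0]]' | sed -n '2p;4p;5p'; python3 -c "
from h import *
plan((.478,.31,.09,-61.4),(.478,.31,.017,-61.4))"
```

```text
tool_pos: [0.4985, -0.0014, 0.0988]
contact_force: [0.6, 0.5, -1.4]
opening: 0.0327
t 15.7 pos [ 0.4985 -0.0014  0.0988] phi -61.4 tilt [0.05 0.04] q6 53 F [ 0.6  0.5 -1.4] open 0.0327
turn z 0.01 | shift mm [ 131.1 -283.2    8.8] | 7 rows of [ 0.0187 -0.0405  0.0013]
turn z -0.00 | shift mm [ 0.  0. 73.] | 2 rows of [0.     0.     0.0365]
```

```bash
python3 -m creep '[[0,0.019,-0.04,0.001,0,0,0],[0,0.019,-0.04,0.001,0,0,0],[0,0.019,-0.04,0.001,0,0,0],[0,0.019,-0.04,0.001,0,0,0],[0,0.019,-0.04,0.001,0,0,0],[0,0.018,-0.04,0.001,0,0,0],[0,0.018,-0.04,0.001,0,0,0],[0,0,0,0,0,0,0],[0,0,0,0,0,0,0]]' | sed -n '2p;4p;5p'; python3 -c "
from h import *
plan((.478,.31,.03,-61.4))
snap('top','e1',(130,170,270,300),4)"
```

```text
tool_pos: [0.4788, 0.308, 0.0912]
contact_force: [-0.2, -1.1, -1.1]
opening: 0.0326
t 16.6 pos [0.4788 0.308  0.0912] phi -61.4 tilt [-0.02  0.02] q6 87 F [-0.2 -1.1 -1.1] open 0.0326
turn z 0.04 | shift mm [ 0.2 -2.1 61.2] | 2 rows of [ 0.0001 -0.0011  0.0306]
```

View pics/e1.png

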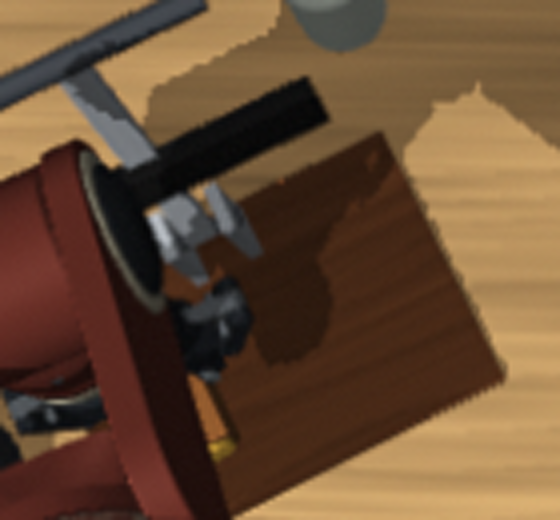

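```bash
python3 -m creep '[[0,0,-0.002,0.02,0,0,0],[0,0,0,0.02,0,0,0],[0,0,0,0.02,0,0,0],[0,0,0,0.008,0,0,0],[0,0,0,0.004,0,0,0],[0,0,0,0,0,0,0]]' | sed -n '2p;4p;5p'
```

```text
tool_pos: [0.4784, 0.3083, 0.0194]
contact_force: [0.3, 0.2, -0.8]
opening: 0.0323
```

```bash
python3 -m creep '[[0,0,0,0.002,0,0,0],[0,0,0,0.002,0,0,0],[0,0,0,0,0,0,0]]' | sed -n '2p;4p;5p'
```

```text
tool_pos: [0.4792, 0.3093, 0.0165]
contact_force: [1.0, -0.9, 1.9]
opening: 0.0325
```

```bash
python3 -m creep '[[0.75,0,0,0,0,0,0],[0.75,0,0,0,0,0,0],[0.75,0,0,0,0,0,0],[0.75,0,0,0,0,0,0],[0.75,0,0,-0.02,0,0,0],[0.75,0,0,-0.04,0,0,0],[0.75,0,0,-0.04,0,0,0],[0.75,-0.01,0.04,-0.02,0,0,8],[0.75,-0.01,0.04,0,0,0,8],[0.75,-0.01,0.04,0,0,0,8],[0.75,-0.01,0.04,0,0,0,8],[0.75,-0.01,0.04,0,0,0,8],[0.75,-0.01,0.04,0,0,0,7],[0.75,0,0,0,0,0,0]]' | sed -n '2p;4p;5p'
python3 -c "
from h import *
plan((.613,-.2445,.1,-108.3))
a=snap('top','f1',(120,170,440,320),2.5)
print([(round(d['conf'],2),np.round(d['extent'])) for d in models.search_frame('top','bar1')])"
```

```text
tool_pos: [0.4538, 0.0666, 0.1347]
contact_force: [-0.1, 1.0, -0.4]
opening: 0.0641
t 18.9 pos [0.4538 0.0666 0.1347] phi -108.8 tilt [-0.04  0.08] q6 108 F [-0.1  1.  -0.4] open 0.0641
turn z -0.45 | shift mm [248.8 245.4  34.7] | 8 rows of [0.0311 0.0307 0.0043]
[(0.79, array([438., 258., 469., 312.])), (0.76, array([318., 296., 373., 318.])), (0.74, array([170., 244., 195., 290.])), (0.73, array([401., 195., 426., 241.]))]
```

View pics/f1.png

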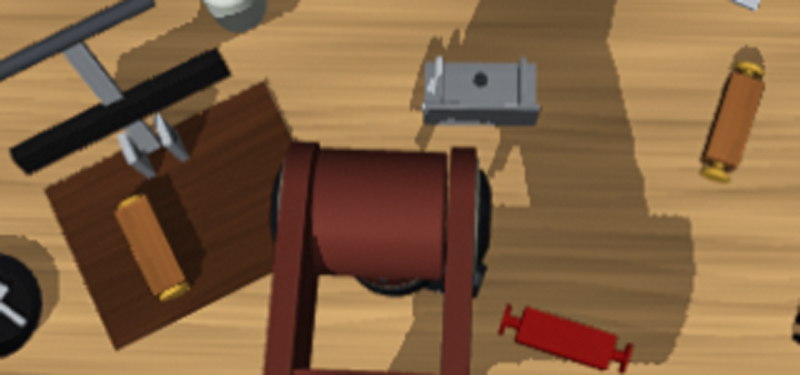

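The first bar lies in line on the bed with flush caps, centred at about (152,248) in the crop. The second bar hasn't moved. I'll fetch it now.

```bash
python3 -m creep '[[1,0.031,0.031,0.004,0,0,0],[1,0.031,0.031,0.004,0,0,0],[1,0.031,0.031,0.004,0,0,0],[1,0.031,0.031,0.004,0,0,0],[1,0.031,0.031,0.004,0,0,0],[1,0.031,0.031,0.004,0,0,0],[1,0.031,0.031,0.004,0,0,0],[1,0.031,0.029,0.004,0,0,-0.5],[1,0,0,0,0,0,0],[1,0,0,0,0,0,0]]' | sed -n '2p;4p;5p'
python3 -c "
from h import *
plan((.615,-.245,.1,-108.3),(.615,-.245,.007,-108.3))"
```

```text
tool_pos: [0.614, -0.2416, 0.1023]
contact_force: [-0.2, -0.8, 0.7]
opening: 0.0851
t 20.1 pos [ 0.614  -0.2416  0.1023] phi -107.8 tilt [-0.07 -0.04] q6 80 F [-0.2 -0.8  0.7] open 0.0851
turn z 0.45 | shift mm [2.1 2.9 2.3] | 1 rows of [0.0021 0.0029 0.0023]
turn z -0.00 | shift mm [ 0.  0. 93.] | 3 rows of [0.    0.    0.031]
```

```bash
python3 -m creep '[[1,0.002,0.003,0.002,0,0,0.5],[1,0,0,0.03,0,0,0],[1,0,0,0.03,0,0,0],[1,0,0,0.02,0,0,0],[1,0,0,0.01,0,0,0],[1,0,0,0.002,0,0,0],[1,0,0,0,0,0,0]]' | sed -n '2p;4p;5p'; python3 -m creep '[[0,0,0,0,0,0,0],[0,0,0,0,0,0,0],[0,0,0,0,0,0,0],[0,0,0,0,0,0,0],[0,0,0,0,0,0,0],[0,0,0,0,0,0,0],[0,0,0,0,0,0,0],[0,0,0,0,0,0,0]]' 80| sed -n '2p;4p;5p'; python3 -m creep '[[0,0,0,-0.01,0,0,0],[0,0,0,-0.03,0,0,0],[0,0,0,-0.03,0,0,0],[0,0,0,-0.02,0,0,-6.5],[0,0,0,0,0,0,-6.5],[0,0,0,0,0,0,-6.5],[0,0,0,0,0,0,0]]' ; python3 -c "
from h import *
plan((.53,0.05,.1,-88.8))"
```

```text
tool_pos: [0.6147, -0.2452, 0.0101]
contact_force: [0.3, -0.2, -0.2]
opening: 0.0854
tool_pos: [0.6149, -0.2461, 0.0104]
contact_force: [-0.2, -0.5, 4.8]
opening: 0.0326
t: 22.25
tool_pos: [0.6135, -0.2452, 0.0988]
tool_rot: [-3.141, -0.03, 0.002]
contact_force: [0.0, 0.2, -2.1]
opening: 0.0327
t 22.2 pos [ 0.6135 -0.2452  0.0988] phi -88.9 tilt [-0.07 -0.04] q6 61 F [ 0.   0.2 -2.1] open 0.0327
turn z -0.10 | shift mm [ -77.3 -296.9   -1.2] | 7 rows of [-0.011  -0.0424 -0.0002]
```

```bash
python3 -m creep '[[0,-0.04,0,0,0,0,0],[0,-0.04,-0.01,0,0,0,0],[0,-0.01,-0.04,0,0,0,0],[0,0,-0.04,0,0,0,0],[0,0,-0.04,0,0,0,0],[0,0,-0.04,0,0,0,0],[0,0,-0.04,0,0,0,0],[0,0,-0.035,0,0,0,0],[0,0,0,0,0,0,0],[0,0,0,0,0,0,0]]' | sed -n '2p;4p;5p'; python3 -c "
from h import *
plan((.535,0,.028,-88.8))
snap('scene','g1',(270,180,400,300),5)"
```

```text
tool_pos: [0.5188, -0.0018, 0.0988]
contact_force: [-0.3, 0.4, -0.9]
opening: 0.0324
t 23.2 pos [ 0.5188 -0.0018  0.0988] phi -88.9 tilt [-0.06  0.02] q6 80 F [-0.3  0.4 -0.9] open 0.0324
turn z -0.08 | shift mm [16.2 -1.5 70.8] | 2 rows of [ 0.0081 -0.0007  0.0354]
```

View pics/g1.png

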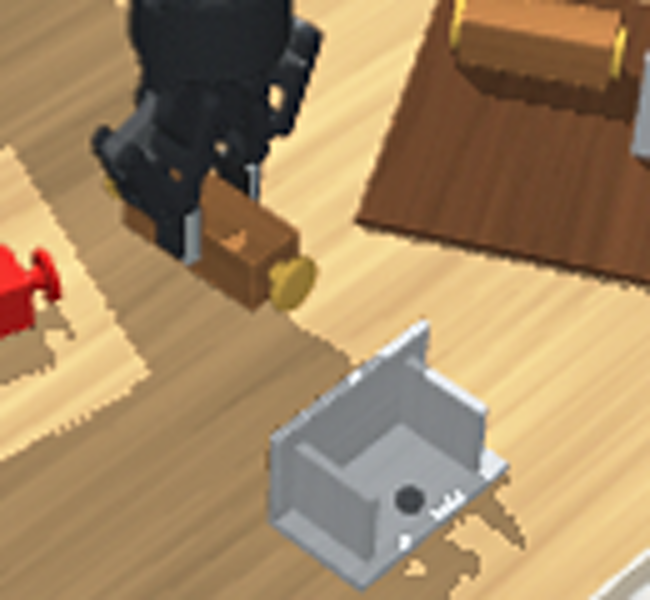

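The second bar is gripped with its cap at (295,282) facing the plate. The first bar rests on the bed with both caps flush. I'll press.

```bash
python3 -m creep '[[0,0.005,-0.002,0.025,0,0,0],[0,0.005,0,0.025,0,0,0],[0,0.005,0,0.02,0,0,0],[0,0.005,0,0,0,0,0],[0,0,0,0,0,0,0]]' | sed -n '2p;4p';  python3 -m creep '[[0,0.003,0,0,0,0,0],[0,0.003,0,0,0,0,0],[0,0.003,0,0,0,0,0],[0,0.003,0,0,0,0,0],[0,0.003,0,0,0,0,0],[0,0,0,0,0,0,0]]' | sed -n '2p;4p';python3 -m creep '[[0,0.002,0,0,0,0,0],[0,0.001,0,0,0,0,0],[0,0,0,0,0,0,0]]' | sed -n '2p;4p'
```

```text
tool_pos: [0.5399, -0.001, 0.0295]
contact_force: [0.4, -0.4, -0.0]
tool_pos: [0.5528, 0.0004, 0.0287]
contact_force: [-5.4, -0.9, 1.4]
tool_pos: [0.5553, 0.0005, 0.0285]
contact_force: [-5.8, -0.7, 0.9]
```

```bash
python3 -m creep '[[0,0.002,0,0,0,0,0],[0,0.001,0,0,0,0,0],[0,0,0,0,0,0,0]]' | sed -n '2p;4p';python3 -m creep '[[0,0.001,0,0,0,0,0],[0,0.001,0,0,0,0,0],[0,0,0,0,0,0,0]]' | sed -n '2p;4p';python3 -m creep '[[0,0.001,0,0,0,0,0],[0,0.001,0,0,0,0,0],[0,0,0,0,0,0,0]]' | sed -n '2p;4p'
```

```text
tool_pos: [0.5582, 0.0006, 0.0284]
contact_force: [-6.9, -0.1, 1.2]
tool_pos: [0.5597, 0.0006, 0.0283]
contact_force: [-7.8, -0.8, 0.9]
tool_pos: [0.5597, 0.0008, 0.0276]
contact_force: [-12.8, -1.0, 4.2]
```

```bash
python3 -m creep '[[0,0.001,0,0,0,0,0],[0,0.001,0,0,0,0,0],[0,0,0,0,0,0,0]]' | sed -n '2p;4p';python3 -m creep '[[0,0.001,0,0,0,0,0],[0,0.001,0,0,0,0,0],[0,0,0,0,0,0,0]]' | sed -n '2p;4p;5p'
```

```text
tool_pos: [0.5597, 0.0008, 0.0269]
contact_force: [-19.1, -1.8, 7.4]
tool_pos: [0.5597, 0.0009, 0.0263]
contact_force: [-24.5, -1.0, 11.1]
opening: 0.0328
```

```bash
python3 -m creep '[[0,-0.015,0,0,0,0,0],[0,-0.025,0,-0.02,0,0,0],[0,-0.025,0,-0.02,0,0,0],[0,0,0,-0.01,0,0,-8],[0,0,0,0,0,0,-8],[0,0,0,0,0,0,-8],[0,0,0,0,0,0,-8],[0,0,0,0,0,0,-8],[0,0,0,0,0,0,-8],[0,0,0,0,0,0,-8],[0,0,0,0,0,0,-8],[0,0,0,0,0,0,-8],[0,0,0,0,0,0,-8],[0,0,0,0,0,0,-8],[0,0,0,0,0,0,-8],[0,0,0,0,0,0,-8],[0,0,0,0,0,0,-8],[0,0,0,0,0,0,-8],[0,0,0,0,0,0,-8],[0,0,0,0,0,0,-8]]' >/dev/null; python3 -m creep '[[0,0,0,0,0,0,-8],[0,0,0,0,0,0,-8],[0,0,0,0,0,0,-8],[0,0,0,0,0,0,-8],[0,0,0,0,0,0,-8],[0,0,0,0,0,0,-4],[0,0,0,0,0,0,0]]'|tail -1; python3 -c "
from h import *
plan((.535,0,.028,91.2))
snap('scene','h1',(270,180,400,300),5)"
```

```text
opening: 0.0333
t 28.9 pos [ 0.5036 -0.0006  0.0796] phi 91.1 tilt [-0.03 -0.01] q6 -100 F [-0.7 -0.4 -1.1] open 0.0333
turn z -0.09 | shift mm [-31.4  -0.1  51.6] | 2 rows of [-0.0157 -0.      0.0258]
```

View pics/h1.png

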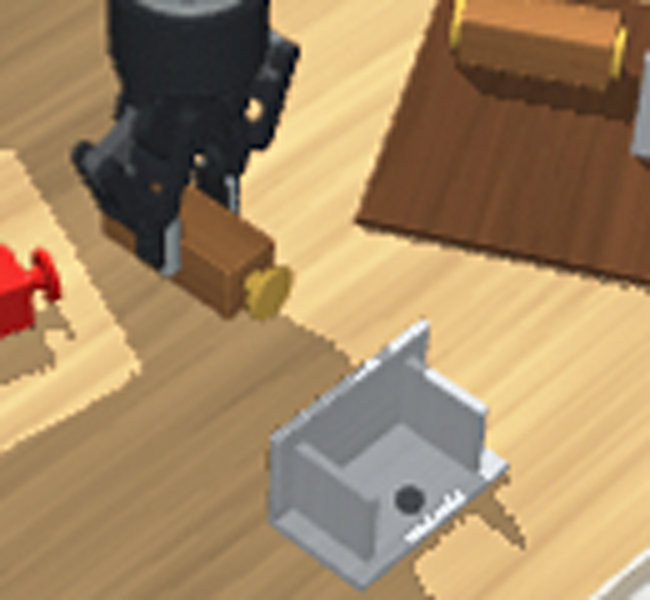

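The third cap is home (it stopped at 0.5597 with 24 N) and the bar is turned, last proud cap at (270,290). I'll press it along tool -x.

```bash
python3 -m creep '[[0,-0.01,0,0.025,0,0,0],[0,-0.01,0,0.025,0,0,0],[0,-0.01,0,0,0,0,0],[0,-0.005,0,0,0,0,0],[0,0,0,0,0,0,0]]' | sed -n '2p;4p';  python3 -m creep '[[0,-0.003,0,0,0,0,0],[0,-0.003,0,0,0,0,0],[0,-0.003,0,0,0,0,0],[0,-0.003,0,0,0,0,0],[0,-0.003,0,0,0,0,0],[0,0,0,0,0,0,0]]' | sed -n '2p;4p';python3 -m creep '[[0,-0.002,0,0,0,0,0],[0,-0.002,0,0,0,0,0],[0,0,0,0,0,0,0]]' | sed -n '2p;4p';python3 -m creep '[[0,-0.0015,0,0,0,0,0],[0,-0.0015,0,0,0,0,0],[0,0,0,0,0,0,0]]' | sed -n '2p;4p'
```

```text
tool_pos: [0.5403, -0.0001, 0.031]
contact_force: [-0.1, 0.2, -1.1]
tool_pos: [0.5526, 0.0004, 0.0288]
contact_force: [-2.9, 0.1, 1.2]
tool_pos: [0.5556, 0.0005, 0.0283]
contact_force: [-7.0, -0.5, -0.1]
tool_pos: [0.5584, 0.0006, 0.0282]
contact_force: [-5.8, -1.6, 0.5]
```

```bash
python3 -m creep '[[0,-0.0015,0,0,0,0,0],[0,-0.0015,0,0,0,0,0],[0,0,0,0,0,0,0]]' | sed -n '2p;4p';python3 -m creep '[[0,-0.001,0,0,0,0,0],[0,-0.001,0,0,0,0,0],[0,0,0,0,0,0,0]]' | sed -n '2p;4p';python3 -m creep '[[0,-0.001,0,0,0,0,0],[0,-0.001,0,0,0,0,0],[0,0,0,0,0,0,0]]' | sed -n '2p;4p';python3 -m creep '[[0,-0.001,0,0,0,0,0],[0,-0.001,0,0,0,0,0],[0,0,0,0,0,0,0]]' | sed -n '2p;4p'
```

```text
tool_pos: [0.5613, 0.0006, 0.0281]
contact_force: [-5.8, -0.8, 1.3]
tool_pos: [0.5615, 0.0007, 0.0276]
contact_force: [-12.3, -0.9, 3.1]
tool_pos: [0.5615, 0.0008, 0.0269]
contact_force: [-17.1, -1.2, 6.4]
tool_pos: [0.5616, 0.0009, 0.0263]
contact_force: [-23.5, -2.0, 8.2]
```

All four caps are home. I'll carry the second bar to the -y slot.

```bash
python3 -m creep '[[0,0.02,0,0,0,0,0],[0,0.03,0,-0.02,0,0,0],[0,0.02,0,-0.03,0,0,0],[0,0,0,-0.03,0,0,-7],[0,0,0,0,0,0,-7],[0,0,0,0,0,0,-7],[0,0,0,0,0,0,-6.4],[0,0,0,0,0,0,0]]' | sed -n '2p;4p;5p'; python3 -c "
from h import *
plan((.5235,.232,.1,118.6),(.5235,.232,.018,118.6))"
```

```text
tool_pos: [0.4998, -0.0007, 0.1096]
contact_force: [0.3, -0.2, -1.8]
opening: 0.0326
t 32.6 pos [ 0.4998 -0.0007  0.1096] phi 118.5 tilt [-0.07 -0.05] q6 -127 F [ 0.3 -0.2 -1.8] open 0.0326
turn z -0.10 | shift mm [-132.2  193.     9.6] | 6 rows of [-0.022   0.0322  0.0016]
turn z -0.00 | shift mm [ 0.  0. 82.] | 2 rows of [0.    0.    0.041]
```

```bash
python3 -m creep '[[0,-0.022,0.032,0.002,0,0,0],[0,-0.022,0.032,0.002,0,0,0],[0,-0.022,0.032,0.002,0,0,0],[0,-0.022,0.032,0.002,0,0,0],[0,-0.022,0.032,0.002,0,0,0],[0,-0.022,0.033,0,0,0,0],[0,0,0,0,0,0,0],[0,0,0,0,0,0,0]]' | sed -n '2p;4p;5p'; python3 -c "
from h import *
plan((.5235,.232,.018,118.6))"; python3 -m creep '[[0,0,0,0.025,0,0,0],[0,0,0,0.025,0,0,0],[0,0,0,0.02,0,0,0],[0,0,0,0.007,0,0,0],[0,0,0,0,0,0,0]]' | sed -n '2p;4p;5p'
```

```text
tool_pos: [0.5232, 0.2326, 0.0991]
contact_force: [-0.5, -0.1, -1.2]
opening: 0.0321
t 33.5 pos [0.5232 0.2326 0.0991] phi 118.5 tilt [ 0.01 -0.02] q6 -102 F [-0.5 -0.1 -1.2] open 0.0321
turn z -0.08 | shift mm [ 0.  -0.7 81.1] | 2 rows of [ 0.     -0.0003  0.0405]
tool_pos: [0.5224, 0.2306, 0.0211]
contact_force: [0.8, 0.3, -1.9]
opening: 0.0325
```

```bash
python3 -m creep '[[0,0,0,0.002,0,0,0],[0,0,0,0.003,0,0,0],[0,0,0,0,0,0,0]]' | sed -n '2p;4p'; python3 -m creep '[[0.75,0,0,0,0,0,0],[0.75,0,0,0,0,0,0],[0.75,0,0,0,0,0,0],[0.75,0,0,0,0,0,0],[0.75,0,0,-0.02,0,0,0],[0.75,0,0,-0.04,0,0,0],[0.75,0,0,-0.04,0,0,0],[0.75,0.01,-0.04,-0.04,0,0,8],[0.75,0.01,-0.04,-0.04,0,0,8],[0.75,0,-0.04,-0.04,0,0,8],[0.75,0,-0.04,-0.04,0,0,8],[0.75,0.01,-0.04,0,0,0,8],[0.75,0.02,-0.035,0,0,0,8],[0.75,0.02,-0.03,0,0,0,8],[0.75,0,0,0,0,0,0]]' | sed -n '2p;4p;5p'
python3 -c "
from h import *
plan((.637,.297,.32,28.6))
a=snap('top','i1',(105,160,265,310),4)"
```

```text
tool_pos: [0.5238, 0.2319, 0.018]
contact_force: [-0.1, -0.6, -1.6]
tool_pos: [0.4768, -0.0014, 0.2576]
contact_force: [0.1, -0.2, 0.1]
opening: 0.064
t 35.8 pos [ 0.4768 -0.0014  0.2576] phi 62.2 tilt [-0.01 -0.04] q6 -71 F [ 0.1 -0.2  0.1] open 0.0640
turn z 33.61 | shift mm [185.3 283.5 -62.4] | 8 rows of [ 0.0232  0.0354 -0.0078]
```

View pics/i1.png

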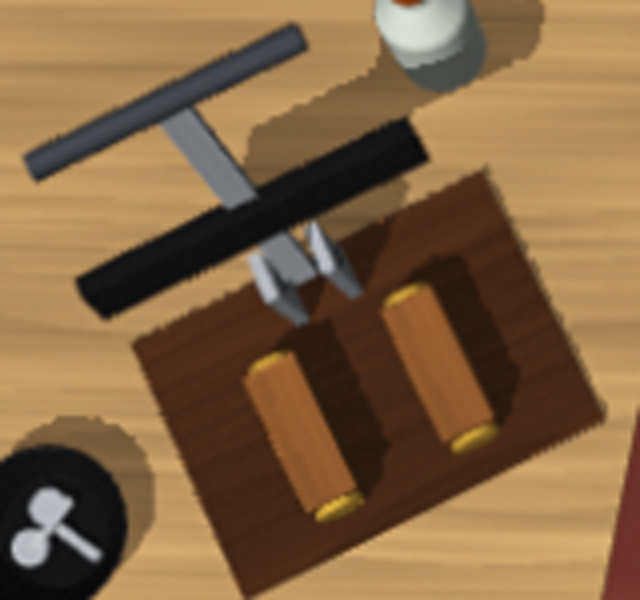

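Both bars lie side by side on the bed, centred at about (305,433) and (441,368) in the crop, caps flush. The rod runs from (32,170) to (300,35).

```bash
python3 - <<'E'
from h import *
np.set_printoptions(precision=4,suppress=True)
o=np.array([.5011,.2709]);a=np.radians(28.6);X=np.array([np.cos(a),np.sin(a)]);Y=np.array([-X[1],X[0]])
g=lambda p,z:at("top",(p[0]/4+105,p[1]/4+160),z)
b=lambda P:np.array([(P[:2]-o)@X,(P[:2]-o)@Y])
for p,q in(((272,360),(338,507)),((407,294),(474,439))):
    A,B=b(g(p,.023)),b(g(q,.023));print("bar bed",(A+B)/2,A-B)
for z in(.23,.238,.245):
    A,B=g((32,168),z),g((300,37),z);print("rod",z,b(A),b(B),(A+B)/2,np.linalg.norm(A-B))
th=np.linspace(1.85,0,19);P=np.c_[-.19*np.cos(th),.19*np.sin(th)];print(np.c_[th[1:],np.diff(P,axis=0)*1000])
E
```

```text
bar bed [0.0009 0.0444] [ 0.098  -0.0015]
bar bed [ 0.0001 -0.0448] [ 0.0976 -0.0019]
rod 0.23 [0.1359 0.0768] [ 0.1351 -0.0719] [0.6189 0.3379 0.23  ] 0.14866785914173636
rod 0.238 [0.1323 0.0748] [ 0.1315 -0.0725] [0.6164 0.3351 0.238 ] 0.14732896186644756
rod 0.245 [0.1292 0.0731] [ 0.1284 -0.0731] [0.6142 0.3325 0.245 ] 0.1461574267505699
[[  1.7472 -19.0149   4.4084]
 [  1.6444 -19.3668   2.4343]
 [  1.5417 -19.5143   0.4344]
 [  1.4389 -19.4559  -1.57  ]
 [  1.3361 -19.1922  -3.5578]
 [  1.2333 -18.7259  -5.5081]
 [  1.1306 -18.062   -7.4002]
 [  1.0278 -17.2074  -9.2143]
 [  0.925  -16.1713 -10.9311]
 [  0.8222 -14.9644 -12.5325]
 [  0.7194 -13.5997 -14.0017]
 [  0.6167 -12.0914 -15.3231]
 [  0.5139 -10.4555 -16.4828]
 [  0.4111  -8.7092 -17.4685]
 [  0.3083  -6.871  -18.2699]
 [  0.2056  -4.9603 -18.8784]
 [  0.1028  -2.9973 -19.2877]
 [  0.      -1.0026 -19.4934]]
```

```bash
python3 -m creep '[[0.7,0,0,-0.03,0,0,8.4],[0.7,0,0,-0.03,0,0,8.4],[0.7,0,0,0,0,0,8.4],[0.7,0,0,0,0,0,8.4],[0.7,0.023,0.035,0,0,0,0],[0.7,0.023,0.035,0,0,0,0],[0.7,0.023,0.035,0,0,0,0],[0.7,0.023,0.035,0,0,0,0],[0.7,0.023,0.035,0,0,0,0],[0.7,0.023,0.035,0,0,0,0],[0.7,0.023,0.035,0,0,0,0],[0.7,0.023,0.038,0,0,0,0],[0.7,0,0,0,0,0,0],[0.7,0,0,0,0,0,0]]' | sed -n '2p;4p;5p'
python3 -c "
from h import *
plan((.6365,.298,.32,28.6),(.6365,.298,.219,28.6))
a=snap('scene','j1',(360,60,490,220),4)
b=snap('top','j2',(90,120,260,280),4); cv2.imwrite('pics/j.png',cv2.resize(np.hstack([a[:640],b[:640]]),(800,427)))"
```

```text
tool_pos: [0.6377, 0.3002, 0.3159]
contact_force: [0.5, -0.1, -0.1]
opening: 0.0598
t 37.2 pos [0.6377 0.3002 0.3159] phi 29.1 tilt [ 0.02 -0.12] q6 -10 F [ 0.5 -0.1 -0.1] open 0.0598
turn z 0.49 | shift mm [-1.4 -2.2 -4.1] | 1 rows of [-0.0014 -0.0022 -0.0041]
turn z -0.00 | shift mm [  0.   0. 101.] | 3 rows of [0.     0.     0.0337]
```

View pics/j.png

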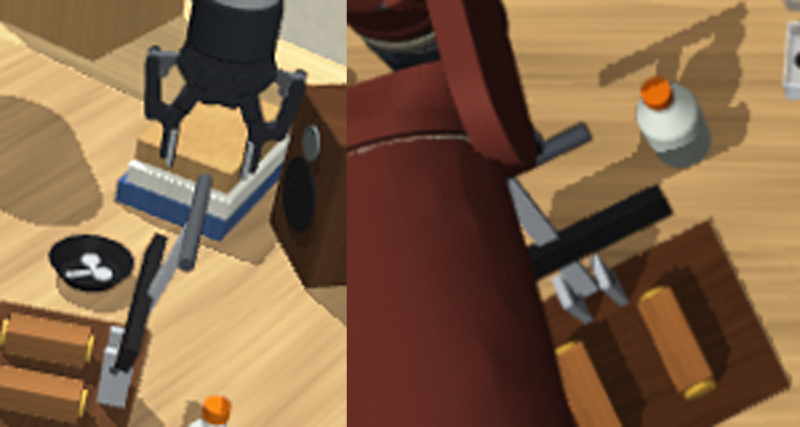

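The fingers straddle the handle rod squarely, so I'll go down and grip it gently.

```bash
python3 -m creep '[[0.7,-0.001,-0.002,0.03,0,0,0.5],[0.7,0,0,0.03,0,0,0],[0.7,0,0,0.025,0,0,0],[0.7,0,0,0.013,0,0,0],[0.7,0,0,0,0,0,0]]' | sed -n '2p;4p;5p'; python3 -m creep '[[0,0,0,0,0,0,0],[0,0,0,0,0,0,0],[0,0,0,0,0,0,0],[0,0,0,0,0,0,0],[0,0,0,0,0,0,0],[0,0,0,0,0,0,0]]' 30 | sed -n '2p;4p;5p'
```

```text
tool_pos: [0.6352, 0.2955, 0.2176]
contact_force: [-0.8, 0.0, -0.2]
opening: 0.06
tool_pos: [0.6375, 0.297, 0.222]
contact_force: [1.8, 0.4, 4.9]
opening: 0.0148
```

```bash
python3 -m creep '[[0,0,-0.019,-0.004,0,0,0],[0,0,-0.019,-0.002,0,0,0],[0,0,-0.0195,-0.0005,0,0,0],[0,0,-0.0195,0.0015,0,0,0],[0,0,-0.019,0.0035,0,0,0],[0,0,-0.0187,0.0055,0,0,0],[0,0,0,0,0,0,0]]'; python3 - <<'E'
from h import *
o=ctrl.get_obs();p=np.array(o["tool_pos"]);a=np.radians(28.6);b=(p[:2]-[.5011,.2709])@[np.cos(a),np.sin(a)];x=b-.08;z=p[2]+.0187-.055;print("rod rel hinge",x,z,np.hypot(x,z),np.arctan2(z,-x))
E
```

```text
t: 39.1
tool_pos: [0.5337, 0.2411, 0.2161]
tool_rot: [-1.608, -2.698, 0.003]
contact_force: [-3.3, -1.9, 4.2]
opening: 0.0148
rod rel hinge -0.06569749170298483 0.1797933737358444 0.1914205256898559 1.2204636698856839
```

```bash
python3 -m creep '[[0,0,-0.018,0.0075,0,0,0],[0,0,-0.0172,0.0092,0,0,0],[0,0,-0.016,0.011,0,0,0],[0,0,-0.015,0.0125,0,0,0],[0,0,-0.0136,0.014,0,0,0],[0,0,-0.012,0.0153,0,0,0],[0,0,-0.0105,0.0165,0,0,0],[0,0,-0.0087,0.0175,0,0,0],[0,0,-0.0069,0.0183,0,0,0],[0,0,0,0,0,0,0]]'; python3 - <<'E'
from h import *
o=ctrl.get_obs();p=np.array(o["tool_pos"]);a=np.radians(28.6);b=(p[:2]-[.5011,.2709])@[np.cos(a),np.sin(a)];x=b-.08;z=p[2]+.0187-.055;print("rod rel hinge",x,z,np.hypot(x,z),np.arctan2(z,-x))
E
```

```text
t: 40.1
tool_pos: [0.4315, 0.1859, 0.0915]
tool_rot: [1.608, 2.698, 0.003]
contact_force: [5.0, 2.9, -4.3]
opening: 0.0149
rod rel hinge -0.1818262953399856 0.05520903807927468 0.1900232605832835 0.29478937343709793
```

```bash
python3 -m creep '[[0,0,-0.004,0.015,0,0,0],[0,0,-0.002,0.015,0,0,0],[0,0,-0.002,0.012,0,0,0],[0,0,0,0.005,0,0,0],[0,0,0,0,0,0,0]]' | sed -n '2p;4p'; python3 -m creep '[[0,0,0,0.002,0,0,0],[0,0,0,0.002,0,0,0],[0,0,0,0,0,0,0]]'  | sed -n '2p;4p';  python3 -m creep '[[0,0,0,0.002,0,0,0],[0,0,0,0.002,0,0,0],[0,0,0,0,0,0,0]]'  | sed -n '2p;4p'
```

```text
tool_pos: [0.4253, 0.1825, 0.046]
contact_force: [4.1, 3.4, -1.1]
tool_pos: [0.4253, 0.1824, 0.0427]
contact_force: [4.2, 4.6, -2.0]
tool_pos: [0.4253, 0.1824, 0.0406]
contact_force: [-2.9, 2.2, 11.6]
```

```bash
python3 -m creep '[[0,0,0,0.001,0,0,0],[0,0,0,0,0,0,0],[0,0,0,0,0,0,0],[0,0,0,0,0,0,0],[0,0,0,0,0,0,0],[0,0,0,0,0,0,0],[0,0,0,0,0,0,0],[0,0,0,0,0,0,0]]'  | sed -n '2p;4p';python3 -c "
from h import *
snap('scene','k1',(300,100,460,260),4)"
```

```text
tool_pos: [0.4253, 0.1824, 0.0406]
contact_force: [-4.7, 0.9, 17.9]
```

View pics/k1.png

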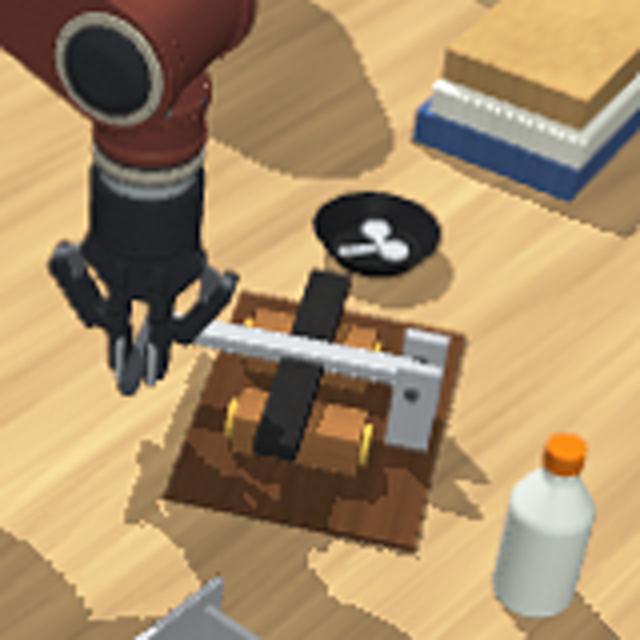

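The beam lies on both bars, so I'll swing it back along the same arc.

```bash
python3 -m creep '[[0,0,0,-0.005,0,0,0],[0,0,0.001,-0.0195,0,0,0],[0,0,0.003,-0.0193,0,0,0],[0,0,0.005,-0.0189,0,0,0],[0,0,0.0069,-0.0183,0,0,0],[0,0,0.0087,-0.0175,0,0,0],[0,0,0.0105,-0.0165,0,0,0],[0,0,0.012,-0.0153,0,0,0],[0,0,0.0136,-0.014,0,0,0],[0,0,0,0,0,0,0]]'; python3 - <<'E'
from h import *
o=ctrl.get_obs();p=np.array(o["tool_pos"]);a=np.radians(28.6);b=(p[:2]-[.5011,.2709])@[np.cos(a),np.sin(a)];x=b-.08;z=p[2]+.0187-.055;print("rod rel hinge",x,z,np.hypot(x,z),np.arctan2(z,-x))
E
```

```text
t: 43.05
tool_pos: [0.4779, 0.2107, 0.1817]
tool_rot: [-1.607, -2.698, 0.004]
contact_force: [-1.0, -0.9, -1.4]
opening: 0.0145
rod rel hinge -0.1292020473245859 0.14544182417219642 0.19454175194903697 0.844459701829178
```

```bash
python3 -m creep '[[0,0,0.015,-0.0115,0,0,0],[0,0,0.0163,-0.0105,0,0,0],[0,0,0.0172,-0.009,0,0,0],[0,0,0.018,-0.007,0,0,0],[0,0,0.0187,-0.0055,0,0,0],[0,0,0.0192,-0.0035,0,0,0],[0,0,0.0195,-0.0015,0,0,0],[0,0,0.0195,0.0005,0,0,0],[0,0,0.0194,0.0024,0,0,0],[0,0,0.015,0.004,0,0,0],[0,0,0,0,0,0,0]]'; python3 - <<'E'
from h import *
o=ctrl.get_obs();p=np.array(o["tool_pos"]);a=np.radians(28.6);b=(p[:2]-[.5011,.2709])@[np.cos(a),np.sin(a)];x=b-.08;z=p[2]+.0187-.055;print("rod rel hinge",x,z,np.hypot(x,z),np.arctan2(z,-x))
E
```

```text
t: 44.15
tool_pos: [0.6347, 0.2951, 0.2226]
tool_rot: [-1.608, -2.698, 0.003]
contact_force: [1.4, -1.2, 1.2]
opening: 0.0143
rod rel hinge 0.04890682280148524 0.18626333819835283 0.1925770195878258 1.827568426371683
```

Arm angle is about 1.83. I'll release, go straight up, retreat and inspect.

```bash
python3 -m creep '[[0.7,0,0,0,0,0,0],[0.7,0,0,0,0,0,0],[0.7,0,0,0,0,0,0],[0.7,0,0,0,0,0,0],[0.7,0,0,-0.02,0,0,0],[0.7,0,0,-0.03,0,0,0],[0.7,0,0,-0.03,0,0,0],[0.7,0,0,-0.02,0,0,0],[0.7,-0.03,-0.03,0,0,0,0],[0.7,-0.03,-0.03,0,0,0,0],[0.7,-0.03,-0.03,0,0,0,0],[0.7,-0.03,-0.03,0,0,0,0],[0.7,-0.03,-0.03,0,0,0,0],[0.7,-0.03,-0.03,0,0,0,0],[0.7,-0.03,-0.03,0,0,0,0],[0.7,-0.03,-0.02,0,0,0,0],[0.7,0,0,0,0,0,0],[0.7,0,0,0,0,0,0],[0.7,0,0,0,0,0,0]]';python3 -c "
from h import *
snap('top','l1',(80,110,480,380),2)"
```

```text
t: 46.05
tool_pos: [0.5464, -0.0243, 0.3238]
tool_rot: [-1.607, -2.699, -0.001]
contact_force: [-0.2, -0.7, -1.0]
opening: 0.06
```

View pics/l1.png

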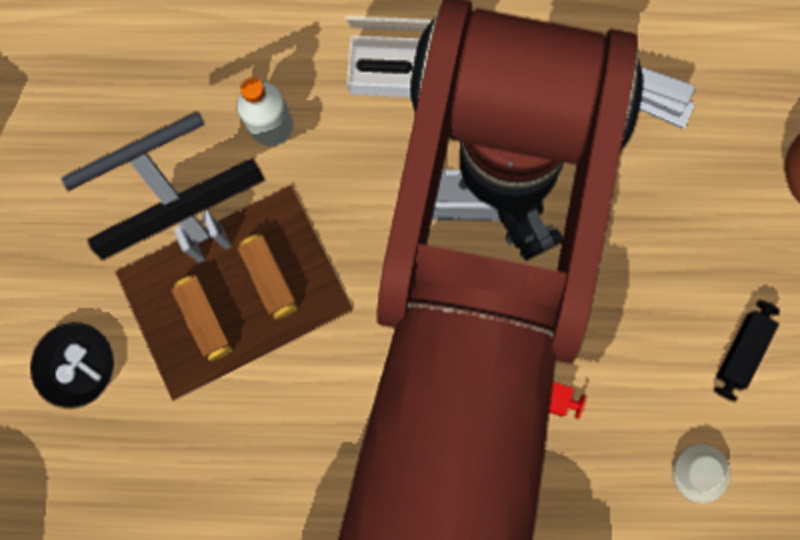

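The bars are still in line on the bed with caps flush. The handle is back at its stop position, and the bystanders and look-alikes in view look undisturbed. I'm handing in.

```bash
python3 -c "
from h import *
print(finish_job())"
```

```text
the job is handed in; nothing more can be done
None
```

The job is done and handed in at about t = 46 s; no verdict was reported. Two bars were present.

- **Caps:** I pressed both caps of each bar against the bracket, turning the bar 180° in the grip between passes. At every cap the tool stopped dead (x = 0.5594 to 0.5618 m) while the force climbed from the 6–7 N push-in level to 20–25 N. In the pictures afterwards the caps sat flush. There was no direct reading of the cap joints.
- **Bars on the bed:** Before clamping, the bars measured x ≈ 0 to 1 mm and y ≈ +44 and −45 mm in the bed frame, within about 1° of the bed's line. I read the last picture only by eye and did not re-measure. The bars had moved no more than about 3 pixels (roughly 5 mm, mostly reading error).
- **Clamp:** I swung the arm down by its rod. The beam was seen lying on both bars and was held there for about 0.8 s with 12–18 N. I then swung it back to about 1.83 rad and released it, and the last picture shows the rod back at its stop.
- **Surroundings:** The other things in view in the last picture looked undisturbed. The pot and part of the case, stapler and red look-alike were out of frame or behind the arm. I saw no grip slip and no knocked bar, and no check failed.

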